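# Feed a moisture tin through the flap of a sample chute

## Task

Push the round metal moisture tin along the chute's feed table and in through the orange flap until it slides away down the chute, then draw the fingers back so that the flap falls shut behind it. Only push the tin: never pick it up, and leave the other things on the bench where they are.

Things in the scene. Friction and masses are not known exactly. Their poses are not given: they have to be found in the camera images.
- tin: aluminium moisture tin with push lid, closed, round, 68 mm diameter, 38 mm tall (the lowest 26 mm have 33 mm radius, the lid 34 mm), 45 to 65 g, loose, standing on the feed table. Origin: centre of its underside, z up. It slides when pushed; nothing guides it before the mouth.
- chute: sample chute fixed to the worktop: flat metal feed table, its top 70 mm above the worktop, 290 mm wide with 6 mm rims at the sides, from x = -190 mm to the hood, a white box with clear roof. Origin: on the worktop below the middle of the mouth; x points into the hood, y left as one looks in, z up. Hood: inside 150 mm wide, walls 8 mm thick from x = -17 mm, roof from x = -2 mm, its top 154 mm above the worktop.
- slide_top (a point): middle of the edge, 35 mm inside the mouth, where the level table turns into a slippery slide that falls 28 degrees to the end wall at x = 160 mm of the chute. Once the tin's axis is past this edge the tin tips on to the slide and runs down to the end wall by itself, where it rests tilted, lid up. x, y, z as the chute's; 70 mm above the worktop.
- flap (a joint): angle of the orange flap (142 mm wide, 3 mm thick, 30 g, slippery) that hangs in the mouth, rad: 0 shut, in the plane x = 0 of the chute; grows as its lower edge swings into the hood, stop at 1.2; it cannot swing outwards. Its own weight shuts it; well under 1 N opens it, so the tin opens it as it is pushed in. It rests on the tin or the fingers until both are clear.
- flap_edge (a point): middle of the flap's lower edge, 4 mm above the feed table when shut. A steel bar on the flap's inner face, 47 to 57 mm above the table, sticks 10 mm inward, above the tin's lid.
- flap_axle (a point): middle of the hinge axle, a 6 mm rod along the chute's y across the top of the mouth, 74 mm above the feed table. It bars a vertical finger from going past the mouth; fingers tilted 20 to 45 degrees, tips forward and down near the table, reach some 20 mm in below it. Nothing stands above the roof.
- lips (a point): point on the feed table midway between two steel lips, 10 mm high, that flare outwards in front of the mouth: 79 mm either side of the middle at x = -12 mm of the chute, 95 mm at x = -56 mm. This point is at x = -34 mm.
- jar: sample jar of granules with a grey cap, 49 mm diameter, 60 mm tall, loose bystander; origin: centre of underside
- weight: brass check weight with a knob, 30 mm diameter, 42 mm tall, loose bystander; origin: centre of underside
- stopper: red-brown rubber stopper, 33 mm diameter, 30 mm tall, loose bystander; origin: centre of underside
- beaker: clear beaker, 73 mm diameter, 93 mm tall, loose bystander; origin: centre of underside
- timer: white square bench timer, 64x64x17 mm, loose bystander; origin: centre of underside
Things that resemble listed ones, but are neither listed nor needed, are in the scene too. Leave any pink, purple or yellow look-alike of the tin alone.

How it is judged:
By the outcome, as a careful person would: the job done as asked, in the order asked, and still so for the second after the job is handed in, with the robot touching nothing.
It also fails if it takes over 48 s, if anything falls off the work surface, if the arm or the gripper's body presses on something with over 40 N, if the wrist force passes 120 N, or if a joint passes its speed limit or range.

## Robot

A 6-joint arm with a two-finger parallel gripper is mounted at the origin on a cart in front of the work surface, level with it; the furniture and walls round the work are solid. World frame = base frame: x ahead of the robot, y to its left, z up, the work surface at z = 0. Lengths are in mm, angles in rad, forces in N, time in s.
With the tool pointing down it reaches from about 275 to 1000 mm from the base axis. Payload 8.4 kg.
Tool frame: the origin (TCP) lies at the very end of the fingers, on their centre line; the grasp point (between the pads) lies 19 mm behind it; x points along the fingers, y is the direction in which the jaws open and shut, and the axes are right-handed (so a half turn about x gives the same grasp; the last joint's range is limited). The gripper opens to 85 mm and grips with 20 to 120 N. Pads are 22 mm wide; open, the fingers measure 114 mm over their backs; the gripper's body (76 mm by 85 mm) begins 54 mm behind the grasp point. The pads swing forward as they close: fully open they stand 13 mm farther back than shut.
Start: joints at [-1.255, 0.353, 1.633, -0, 1.155, -0.002], TCP at [195.297, -593.706, 231.281] pointing down, gripper open.
Joint ranges: [-2.63, 2.63], [-0.92, 2.1], [0.06, 2.66], [-1.3, 4.44], [0, 2.69], [-3.02, 3.02]. Speed limits (rad/s): [2.22, 2.22, 2.79, 3.14, 3.14, 3.14].

## Interface

Orientations are given as [roll, pitch, yaw] about the fixed x, y, z axes, in that order (R = Rz(yaw) Ry(pitch) Rx(roll)).
In Python, from rig import r, grab_frame, camera_params, sign_off gives the robot as it stands.
- The arm moves only by the tool drive_tool, never from a script. Its argument "rows" is one flat list of numbers, 7 for each row, row after row: the shift along the tool's x, y, z in mm, then the turn, a rotation vector about the tool's x, y, z in degrees, then the opening in per cent of the stroke, from 0 (shut) to 100 (fully open). In form: [x, y, z, rx, ry, rz, fingers, x, y, z, rx, ry, rz, fingers, ...]. A call has 1 to 10 rows; each row is the pose to reach, as a shift and turn from the pose measured when the call began, along the tool's axes at that moment; what a row does not reach only later rows make up. A row lasts 1/8 s, in which the tool goes at most 62.5 mm and 10.7 degrees, less where a joint would pass 70% of its speed; a pose out of reach is approached as far as the arm can. A call with a gripper value outside its range is refused whole. The fingers move at their own pace and stop on an object; "newtons" is the grip in N (left out, the last holds). Time passes only in rows, so rows that repeat a pose let the fingers close. It gives the time, the measured TCP pose, the force and the opening at its end, in the units of the state.
- r.sense(): the state, without advancing time (a new reading comes with each control period).
- grab_frame(name): name is "scene" or "top" or "wrist"; returns the picture (400x640x3 uint8, red, green, blue); there is no depth.
- camera_params(name): a dict with "vertical_fov" (degrees; the focal length in pixels is half the picture's height over the tangent of half this angle, whatever the lens; pixels are square), "cx", "cy" (the principal point, pixels), "k1" (the pictures are not rectified: a ray, as slopes to the right and down, at radius r is drawn at 1 + k1 r^2 times it, then the intrinsics apply), "pose" (4x4, takes a point from camera to world coordinates); the wrist camera has in their place "tool_from_camera" (4x4, takes a point from camera to tool coordinates, whose origin is the TCP and whose axes are the tool frame's). Camera axes: x right, y down, z forward; pixel columns grow to the right and rows downward; lengths in mm; the calibration is good to about 2 mm. A picture is of the moment at which its call begins: read the wrist's pose just before it. camera_params takes no time and is no camera call.
- sign_off(): hands the job in, once; it reports no verdict.
The state is a dict: "clock": time; "qpos": joint angles; "qvel": joint speeds; "joint_efforts": joint torques, N m; "eef_pos": TCP position; "tcp_rot": TCP orientation; "contact_force": force on the tool from outside, world axes, zero at the start; "wrist_torque": the same for the moment, N m; "opening": opening from 0.0 (shut) to 1.0 (fully open).
Only numpy, scipy, OpenCV 4.12 (cv2) and the standard library are available. Lean on these libraries where they do the work, as an engineer would, in place of code of your own. Each camera call takes 0.05 s, during which the arm holds its last target.

## Working session

There is one attempt and no reset: what is moved stays moved. The work goes in short steps, Python scripts to look and compute and a tool call to move; the robot and the scene stay as the last step left them, time stands still between calls to the robot, and variables do not carry over. Pictures are saved under pics/ and viewed, and the job is handed in when it is done.

Besides the shell and the picture viewer there is one more tool, called after "Emit:" by a JSON object that holds its "op" and its "data". drive_tool: Moves the arm, as the interface text tells. Its arguments: {"type":"object","properties":{"rows":{"type":"array","items":{"type":"number"}},"newtons":{"type":"number"}},"required":["rows"]}

```bash
mkdir -p pics; ls; python3 - <<'E'
from rig import r, grab_frame, camera_params
import cv2,json
for n in ["scene","top","wrist"]:
    f=grab_frame(n); cv2.imwrite(f"pics/{n}0.png",f[:,:,::-1]); 
    p=camera_params(n); print(n,{k:(v if not hasattr(v,'tolist') else v.tolist()) for k,v in p.items()})
print(r.sense())
E
```

```text
pics
scene {'vertical_fov': 42.60584228432958, 'cx': 316.2346185440193, 'cy': 191.59887335157816, 'k1': 0.040524435947275346, 'pose': [[-0.6242399180133104, -0.4751234053007993, 0.6201469781383344, -577.6499787733644], [-0.7812072675813845, 0.37322792357488555, -0.5004159491283289, 929.1270618053816], [0.00630316085487273, -0.7968429373467218, -0.6041536256316647, 1193.4081304062381], [0.0, 0.0, 0.0, 1.0]]}
top {'vertical_fov': 43.41091139568514, 'cx': 313.1650154991208, 'cy': 198.18651346365587, 'k1': 0.015187726468808952, 'pose': [[-0.026186761438718453, -0.9851038634437205, 0.16995479326458335, 300.67847902035277], [-0.9995128990439679, 0.028689108460594744, 0.01228412391906657, 13.406598801524778], [-0.01697698942905949, -0.1695503266997497, -0.9853752932491933, 1406.623090389714], [0.0, 0.0, 0.0, 1.0]]}
wrist {'vertical_fov': 61.37689402662212, 'cx': 319.6705055642703, 'cy': 200.5811515553037, 'k1': -0.027999363059630463, 'tool_from_camera': [[0.0005011168562839676, -0.30580459721651737, 0.95209416404216, -141.7202605443468], [0.9999998531521371, -4.321454485964696e-05, -0.0005402112612445005, -0.3786383342083699], [0.00020634340311929305, 0.9520942949381359, 0.30580453065422897, -79.3447283594197], [0.0, 0.0, 0.0, 1.0]]}
{'clock': 0.15, 'qpos': array([-1.25540777e+00,  3.53516934e-01,  1.63397287e+00, -8.27707188e-07,
        1.15522122e+00, -2.41259494e-03]), 'qvel': array([ 0.00209197, -0.00196903, -0.00209483, -0.00202068,  0.001187  ,
        0.00178987]), 'joint_efforts': array([-4.18274622e-04, -6.05636930e+01, -3.42338562e+01, -5.26585359e-05,
        6.15853220e-03,  1.22601730e-05]), 'eef_pos': array([ 195.17383113, -593.34525517,  230.71264254]), 'tcp_rot': array([-1.57253215,  1.56967796,  1.88686199]), 'contact_force': array([-0.13235311, -0.12163444, -0.73029707]), 'wrist_torque': array([-0.0111775 , -0.03557121,  0.02722706]), 'opening': 1.0012164090449744}
```

View pics/scene0.png

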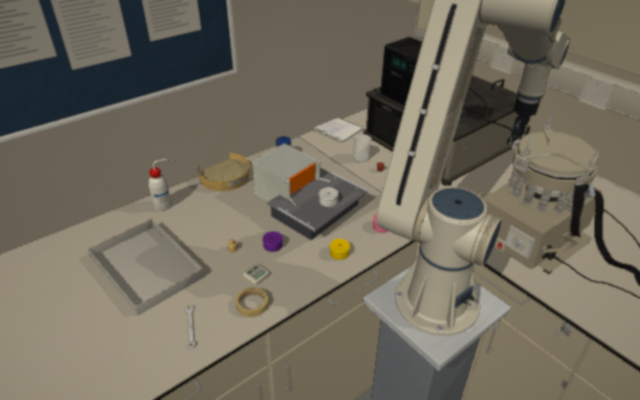

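View pics/top0.png

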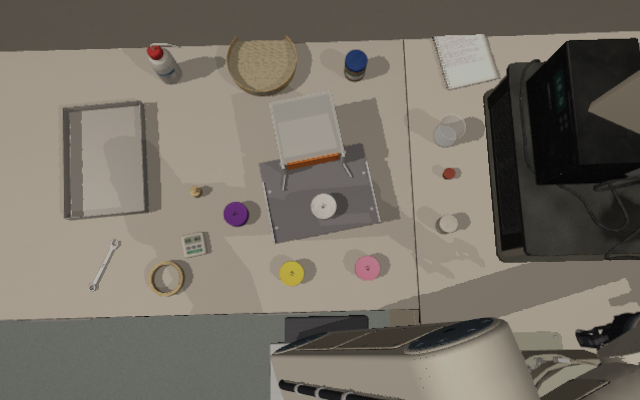

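View pics/wrist0.png

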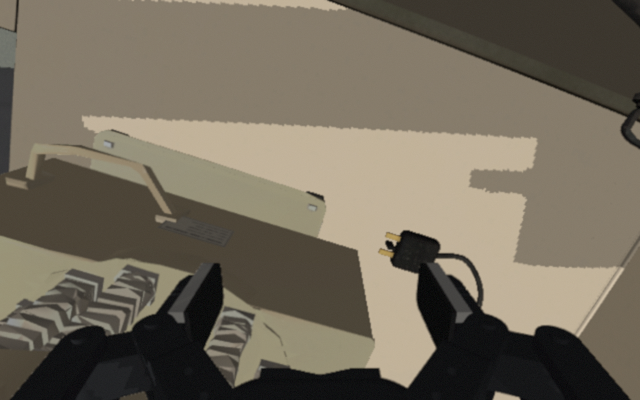

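```bash
python3 - <<'E'
import cv2
f=cv2.imread("pics/top0.png"); c=f[70:270,300:500]
cv2.imwrite("pics/top0c.png",cv2.resize(c,None,fx=3,fy=3,interpolation=cv2.INTER_CUBIC))
f=cv2.imread("pics/scene0.png"); c=f[120:320,100:360]
cv2.imwrite("pics/scene0c.png",cv2.resize(c,None,fx=3,fy=3,interpolation=cv2.INTER_CUBIC))
E
python3 - <<'E'
import cv2
f=cv2.imread("pics/top0.png"); c=f[85:250,255:395]
cv2.imwrite("pics/top0c.png",cv2.resize(c,None,fx=3.6,fy=3.6,interpolation=cv2.INTER_CUBIC))
f=cv2.imread("pics/scene0.png"); c=f[135:245,240:380]
cv2.imwrite("pics/scene0c.png",cv2.resize(c,None,fx=5,fy=5,interpolation=cv2.INTER_CUBIC))
E
```

```text
(no output)
```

View pics/top0c.png

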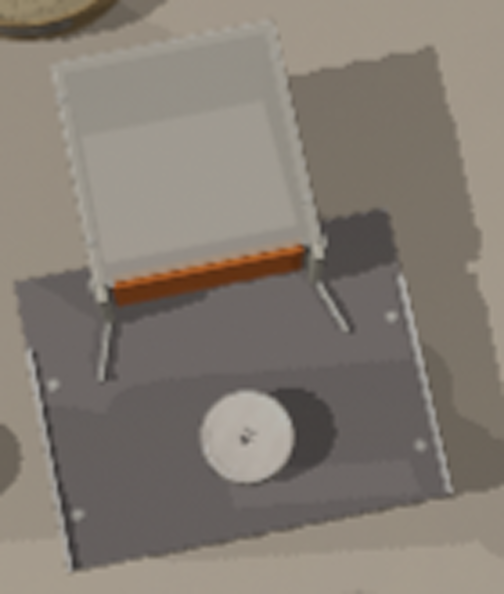

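View pics/scene0c.png

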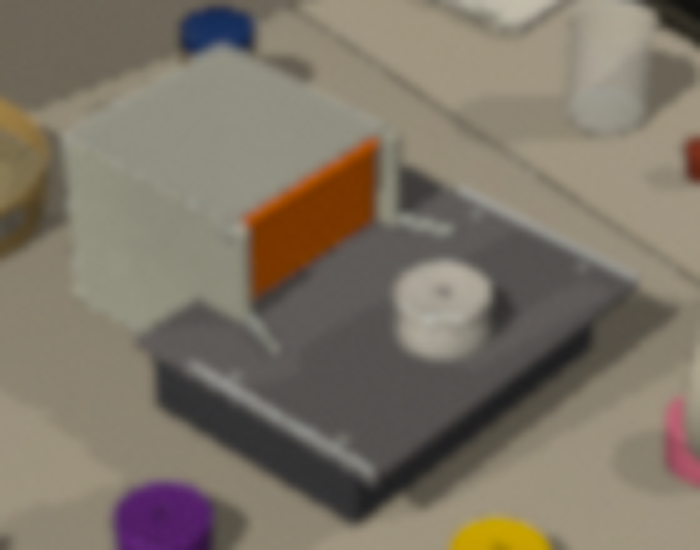

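Top view: white tin's lid centre at about (323.6, 206.1). The feed table's front corners are at about (275, 243) and (380, 222), and the orange flap faces the robot. Next I'll measure these.

```bash
cat > h.py <<'E'
import numpy as np
from rig import r, grab_frame, camera_params
def cam(n,state=None):
    p=camera_params(n); f=200/np.tan(np.radians(p['vertical_fov']/2))
    if 'pose' in p: T=np.array(p['pose'])
    else:
        from scipy.spatial.transform import Rotation as R
        W=np.eye(4); W[:3,:3]=R.from_euler('xyz',state['tcp_rot']).as_matrix(); W[:3,3]=state['eef_pos']
        T=W@np.array(p['tool_from_camera'])
    return f,p['cx'],p['cy'],p['k1'],T
def pix2w(c,u,v,z):
    f,cx,cy,k,T=c; d=np.array([(u-cx)/f,(v-cy)/f]); s=d.copy()
    for _ in range(20): s=d/(1+k*(s@s))
    w=T[:3,:3]@np.array([s[0],s[1],1]); o=T[:3,3]
    return o+w*(z-o[2])/w[2]
def w2pix(c,P):
    f,cx,cy,k,T=c; q=np.linalg.inv(T)@np.append(P,1); s=q[:2]/q[2]; s=s*(1+k*(s@s)); return s*f+[cx,cy]
E
python3 - <<'E'
from h import *
np.set_printoptions(precision=1,suppress=True)
c=cam('top'); g=lambda u,v,z:pix2w(c,255+u/3.6-.36,85+v/3.6-.36,z)
s=cam('scene'); gs=lambda u,v,z:pix2w(s,240+u/5-.4,135+v/5-.4,z)
pts={k:g(*v) for k,v in dict(FL=(72,570,70),FR=(450,492,70),tin=(247,436,108),hBL=(53,66,154),hBR=(275,25,154),hFL=(100,295,154),hFR=(320,248,154),lipLo=(101,380,80),lipRo=(350,330,80)).items()}
for k,v in pts.items(): print(k,v)
e=pts['FR']-pts['FL']; print(np.linalg.norm(e),'front width'); 
print('yaw front',np.degrees(np.arctan2(e[0],-e[1])) )
a=(pts['hFL']-pts['hBL']);print('len',np.linalg.norm(a))
print('scene tin',gs(443,293,108),'FL',gs(357,512,70-8),'FR',gs(640,283,70), 'flap')
# fit chute pose
from scipy.optimize import least_squares
M=[('FL',(-190,145)),('FR',(-190,-145)),('hFL',(-17,83)),('hFR',(-17,-83)),('lipLo',(-56,95)),('lipRo',(-56,-95))]
def R(t): return np.array([[np.cos(t),-np.sin(t)],[np.sin(t),np.cos(t)]])
fun=lambda p:np.concatenate([R(p[2])@np.array(m)+p[:2]-pts[k][:2] for k,m in M])
q=least_squares(fun,[500,0,0]); print(q.x[:2],np.degrees(q.x[2]),fun(q.x))
print('tin in chute',R(q.x[2]).T@(pts['tin'][:2]-q.x[:2]))
for P in [(-190,145),(-190,-145),(0,71),(0,-71),(-56,95),(-56,-95)]:
    w=R(q.x[2])@np.array(P)+q.x[:2]; print(P,'scene crop',(w2pix(s,[*w,70])-[240,135])*5)
E
```

```text
FL [413.3 135.8  70. ]
FR [ 463.4 -145.8   70. ]
tin [503.8   3.8 108. ]
hBL [772.9 137.  154. ]
hBR [798.9 -25.2 154. ]
hFL [601.1 105.6 154. ]
hFR [630.7 -51.9 154. ]
lipLo [553.7 111.3  80. ]
lipRo [586.3 -75.9  80. ]
286.0253953222619 front width
yaw front 10.09088653820541
len 174.645007806957
scene tin [503.5   3.  108. ] FL [402.4 158.8  62. ] FR [ 462.1 -149.6   70. ] flap
[627.7  28.6] 10.121472840404811 [ 1.9  2.2  2.8 -1.7 -4.7  1.7 -5.1 -4.2  2.2  0.9  3.   1.1]
tin in chute [-126.3   -2.7]
(-190, 145) scene crop [367.9 477.5]
(-190, -145) scene crop [632.2 279.4]
(0, 71) scene crop [237.4 308.7]
(0, -71) scene crop [368.9 222. ]
(-56, 95) scene crop [271.6 357.1]
(-56, -95) scene crop [446.8 237.3]
```

```bash
cat >> h.py <<'E'
from scipy.spatial.transform import Rotation as Ro
CH=np.array([628.,28.,0]); YAW=np.radians(10.1)
RC=Ro.from_euler('z',YAW)
def chute2w(p): return CH+RC.apply(p)
def w2chute(p): return RC.inv().apply(np.array(p)-CH)
def toolrot(tilt):  # deg from vertical, tips toward chute +x
    t=np.radians(tilt); s,c=np.sin(t),np.cos(t)
    return RC*Ro.from_matrix(np.array([[s,0,c],[0,1,0],[-c,0,s]]))
def rel(Pw,Rw):
    st=r.sense(); R0=Ro.from_euler('xyz',st['tcp_rot'])
    return R0.inv().apply(np.array(Pw)-st['eef_pos']), np.degrees((R0.inv()*Rw).as_rotvec())
def show(P):
    pass
E
python3 - <<'E'
from h import *
np.set_printoptions(precision=1,suppress=True)
st=r.sense(); print(Ro.from_euler('xyz',st['tcp_rot']).as_matrix())
c=cam('top')
for p in [(500,255,0),(500,255,250),(523,260,100),(545,185,350),(590,105,350),(488,95,100)]: print(p,pix2w(c,*p))
R=toolrot(30)
print(rel([195,-593,400],R)); print(rel([330,-250,400],R)); print(rel(chute2w([-230,-3,180]),R))
E
```

```text
[[-0.   0.3 -0.9]
 [ 0.  -0.9 -0.3]
 [-1.  -0.  -0. ]]
(500, 255, 0) [ 369. -481.    0.]
(500, 255, 250) [ 356.9 -393.2  250. ]
(523, 260, 100) [ 349.9 -503.   100. ]
(545, 185, 350) [ 497.  -465.5  350. ]
(590, 105, 350) [ 670.7 -579.9  350. ]
(488, 95, 100) [ 796.1 -451.8  100. ]
(array([-169.3,   -0.6,    0.1]), array([-166.3,   -3.3,   44.6]))
(array([-169. , -284.2, -235.4]), array([-166.3,   -3.3,   44.6]))
(array([  51.3, -484.4, -377.2]), array([-166.3,   -3.3,   44.6]))
```

Emit:
{"op": "drive_tool", "data": {"rows": [-50,0,0,0,0,0,40,-100,0,0,-8,0,0,40,-140,0,0,-16,0,0,40,-140,-40,-33,-26,0,3,40,-140,-80,-67,-36,0,6,40,-140,-120,-100,-46,0,9,40,-140,-160,-133,-56,0,12,40,-140,-200,-166,-66,0,15,40,-140,-240,-200,-76,0,18,40,-140,-284,-235,-86,0,21,40]}}

```text
clock: 1.4
eef_pos: [329.8, -248.7, 371.0]
tcp_rot: [0.812, 1.237, -0.49]
contact_force: [1.2, 0.4, 1.7]
opening: 0.4
```

```bash
python3 - <<'E'
from h import *
np.set_printoptions(precision=1,suppress=True)
st=r.sense(); print(st['eef_pos'],st['qpos'],st['opening'],st['contact_force'])
R=toolrot(32)
for p in ([-235,-3,300],[-235,-3,200],[-235,-3,120]): print(chute2w(p),rel(chute2w(p),R))
E
```

```text
[ 329.8 -248.7  371. ] [-0.7 -0.3  2.1  0.1  1.1 -1. ] 0.39957124355254175 [1.2 0.4 1.7]
[397.2 -16.2 300. ] (array([  50.7,  111.7, -220.5]), array([-80.5,  -5.2,  21.5]))
[397.2 -16.2 200. ] (array([ 145.2,   87.9, -243. ]), array([-80.5,  -5.2,  21.5]))
[397.2 -16.2 120. ] (array([ 220.8,   68.9, -261. ]), array([-80.5,  -5.2,  21.5]))
```

Emit:
{"op": "drive_tool", "data": {"rows": [6,14,-28,-10,-1,3,40,12,28,-55,-20,-1,5,40,19,42,-83,-30,-2,8,40,25,56,-110,-40,-3,11,40,32,70,-138,-50,-3,13,40,38,84,-165,-60,-4,16,40,44,98,-193,-70,-5,19,40,51,112,-220,-80,-5,21.5,40,98,100,-232,-80.5,-5.2,21.5,40,145,88,-243,-80.5,-5.2,21.5,40]}}

```text
clock: 2.65
eef_pos: [397.4, -16.1, 199.7]
tcp_rot: [-0.003, 1.011, 0.174]
contact_force: [2.0, 0.6, -0.5]
opening: 0.4
```

```bash
python3 - <<'E'
from h import *
import cv2
np.set_printoptions(precision=1,suppress=True)
st=r.sense(); print(st['eef_pos'],st['qpos'],st['opening'],st['contact_force'])
f=grab_frame('wrist'); cv2.imwrite('pics/w1.png',f[:,:,::-1])
c=cam('wrist',st)
for P in [(-126,-3,108),(0,71,74),(0,-71,74),(-56,95,70),(-56,-95,70),(-12,79,70),(-12,-79,70)]: print(P,w2pix(c,chute2w(P)))
R=toolrot(32); print(rel(chute2w([-200,-3,81]),R), w2chute(st['eef_pos']))
E
```

```text
[397.4 -16.1 199.7] [-0.2 -0.2  2.5  0.5  0.4 -2.4] 0.4002101515570862 [ 2.   0.6 -0.5]
(-126, -3, 108) [319.2 235.3]
(0, 71, 74) [378.7 269.7]
(0, -71, 74) [264.8 269.6]
(-56, 95, 70) [406.3 242.3]
(-56, -95, 70) [237.6 242.2]
(-12, 79, 70) [386.2 262. ]
(-12, -79, 70) [257.4 261.9]
(array([115.9,  -1.6, -25.4]), array([-0. , -0.5, -0.1])) [-234.8   -3.   199.7]
```

View pics/w1.png

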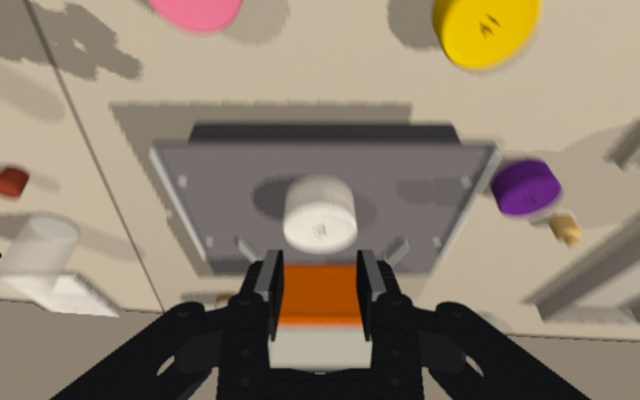

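Emit:
{"op": "drive_tool", "data": {"rows": [30,0,-8,0,0,0,40,60,-1,-15,0,0,0,40,90,-1,-23,0,-0.5,0,40,114,-1.6,-30,0,-0.5,0,40,114,-1.6,-30,0,-0.5,0,40]}}

```text
clock: 3.32
eef_pos: [431.0, -4.4, 111.7]
tcp_rot: [-0.004, 1.053, 0.168]
contact_force: [0.1, 0.7, 0.0]
opening: 0.398
```

```bash
python3 - <<'E'
from h import *
import cv2
np.set_printoptions(precision=2,suppress=True)
st=r.sense(); print(st['eef_pos'],w2chute(st['eef_pos']),st['qpos'],st['opening'],st['contact_force'])
f=grab_frame('wrist'); cv2.imwrite('pics/w2.png',f[:,:,::-1])
f=grab_frame('top')[85:285,235:415]; cv2.imwrite('pics/t2.png',cv2.resize(f[:,:,::-1],None,fx=3,fy=3,interpolation=2))
c=cam('wrist',st)
for P in [(-126,-3,108),(-56,95,80),(-56,-95,80),(-12,79,80),(-12,-79,80),(-190,145,76),(-190,-145,76)]: print(P,w2pix(c,chute2w(P)))
for x in (-160,9): print(rel(chute2w([x,-3,80]),toolrot(32)))
E
```

```text
[430.96  -4.42 111.68] [-199.67    2.64  111.68] [-0.13  0.09  2.49  1.18  0.16 -3.01] 0.3983419570900585 [0.05 0.66 0.05]
(-126, -3, 108) [310.67 322.36]
(-56, 95, 80) [428.33 323.14]
(-56, -95, 80) [205.86 323.31]
(-12, 79, 80) [400.62 341.96]
(-12, -79, 80) [234.46 342.05]
(-190, 145, 76) [568.66 219.65]
(-190, -145, 76) [ 62.09 220.84]
(array([47.92, -5.11, 19.27]), array([-0.2 , -2.28,  0.29]))
(array([131.7 ,  -4.16, 166.04]), array([-0.2 , -2.28,  0.29]))
```

View pics/w2.png

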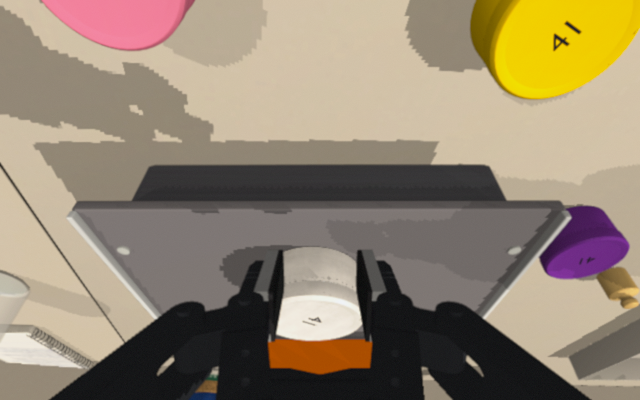

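View pics/t2.png

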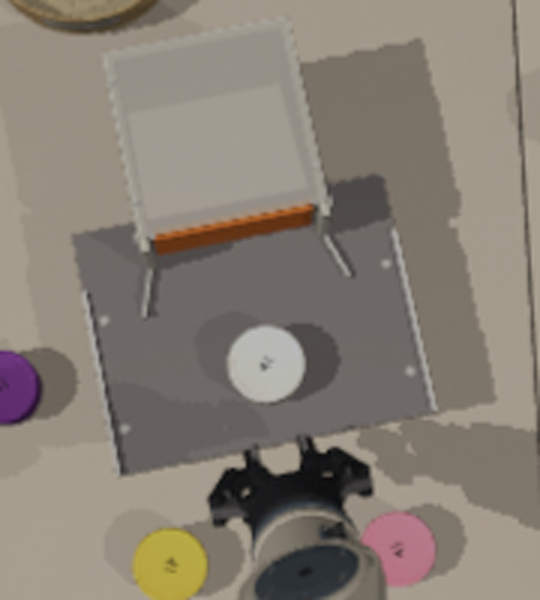

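The wrist is close to its singularity: j5 is about 0.16 and j6 is at its limit, so the move stopped early at z=112. It's touching nothing. I'll fit a kinematic model so I can pick tilts the arm can reach.

```bash
cat >> h.py <<'E'
def fk(q,p):
    L1,L2,h,Lt,a,b,e=p
    Ry=lambda t:Ro.from_euler('y',t); Rz=lambda t:Ro.from_euler('z',t)
    R1=Rz(q[0]); R2=R1*Ry(q[1]); R3=R2*Ry(q[2]); R4=R3*Rz(q[3]); R5=R4*Ry(q[4]); R6=R5*Rz(q[5])
    P=np.array([0,0,h])+R1.apply([a,0,0])+R2.apply([0,0,L1])+R3.apply([b,e,L2])+R5.apply([0,0,Lt])
    return P,R6
E
python3 - <<'E'
from h import *
from scipy.optimize import least_squares
np.set_printoptions(precision=3,suppress=True)
st=r.sense()
D=[(np.array([-1.25540777,.353516934,1.63397287,0,1.15522122,-.00241259494]),np.array([195.174,-593.345,230.713]),1),
(st['qpos'],st['eef_pos'],1),([-.2,-.2,2.5,.5,.4,-2.4],[397.4,-16.1,199.7],.03),([-.7,-.3,2.1,.1,1.1,-1.],[329.8,-248.7,371],.03)]
f=lambda p:np.concatenate([w*(fk(q,p)[0]-P) for q,P,w in D]+[0.05*(p-[450,450,180,300,0,0,0])*[.1,.1,.1,.1,1,1,1]])
s=least_squares(f,[450,450,180,300,0,0,0]); print(s.x); 
for q,P,w in D: print(fk(q,s.x)[0]-P)
for q,rpy in ((D[0][0],[-1.57253215,1.56967796,1.88686199]),(st['qpos'],st['tcp_rot'])):
    print((fk(q,s.x)[1].inv()*Ro.from_euler('xyz',rpy)).as_matrix(), st['qpos'])
E
```

```text
[590.834 486.895 255.643 338.86   -5.76   47.188   1.771]
[0.233 0.158 0.152]
[ 0.123 -0.304 -0.105]
[-27.653   7.506 -18.903]
[-30.458  38.302 -35.039]
[[-0. -1. -0.]
 [-0.  0. -1.]
 [ 1. -0. -0.]] [-0.13   0.092  2.491  1.184  0.157 -3.015]
[[-0. -1. -0.]
 [ 0.  0. -1.]
 [ 1. -0.  0.]] [-0.13   0.092  2.491  1.184  0.157 -3.015]
```

```bash
python3 - <<'E'
from h import *
np.set_printoptions(precision=1,suppress=True)
for t in (0,5,10): print(rel(chute2w([-205,-3,130]),toolrot(t)))
E
```

```text
(array([-17.8,  -5.5,   5. ]), array([-0.3, 29.7,  0.2]))
(array([-17.8,  -5.5,   5. ]), array([-0.3, 24.7,  0.2]))
(array([-17.8,  -5.5,   5. ]), array([-0.3, 19.7,  0.2]))
```

Emit:
{"op": "drive_tool", "data": {"rows": [-10,-2,3,0,8,0,40,-18,-4,5,0,16,0,40,-18,-5.5,5,0,24.7,0,40,-18,-5.5,5,0,24.7,0,40]}}

```text
clock: 3.92
eef_pos: [425.4, -9.1, 130.4]
tcp_rot: [0.127, 1.399, 0.307]
contact_force: [-0.0, 1.7, -0.8]
opening: 0.402
```

```bash
python3 - <<'E'
from h import *
from scipy.optimize import least_squares
np.set_printoptions(precision=3,suppress=True)
st=r.sense(); print(st['qpos'],w2chute(st['eef_pos']),st['qpos'].tolist(),st['eef_pos'].tolist())
D=[(np.array([-1.25540777,.353516934,1.63397287,0,1.15522122,-.00241259494]),np.array([195.174,-593.345,230.713]),1),
([-.13,.092,2.491,1.184,.157,-3.015],[430.96,-4.42,111.68],.5),
(st['qpos'],st['eef_pos'],1)]
f=lambda p:np.concatenate([w*(fk(q,p)[0]-P) for q,P,w in D]+[0.05*(p-[450,450,180,300,0,0,0])*[.02,.02,.02,.02,1,1,1]])
s=least_squares(f,[450,450,180,300,0,0,0]); p=s.x;print(p.tolist())
for q,P,w in D: print(fk(q,p)[0]-P)
B=Ro.from_matrix([[0,-1,0],[0,0,-1],[1,0,0]])
q=st['qpos']
lo=[-2.63,-.92,.06,-1.3,0.0,-3.02];hi=[2.63,2.1,2.66,4.44,2.69,3.02]
for x,t in [(-205,5),(-180,5),(-150,10),(-120,15),(-80,20),(-50,25),(-50,30),(-20,25),(-20,30),(10,25),(10,30)]:
    T=chute2w([x,-3,80]);R=toolrot(t)
    g=lambda q:np.concatenate([(fk(q,p)[0]-T)/100,(((fk(q,p)[1]*B).inv())*R).as_rotvec()])
    z=least_squares(g,np.clip(q,np.array(lo)+.01,np.array(hi)-.01),bounds=(lo,hi)); q=z.x; print(x,t,q,round(z.cost,5))
E
```

```text
[-0.077  0.109  2.246  0.109  0.629 -1.91 ] [-205.984   -1.028  130.395] [-0.07657334251161375, 0.10935897086447385, 2.2461216546882516, 0.1089720492536893, 0.6291923976535528, -1.910320958474465] [425.3881054882164, -9.13473415771592, 130.39489299129647]
[595.6092160643492, 485.3783042438238, 244.42026580064595, 338.36590579390474, -8.3455791127742, 41.30052536649614, 1.7310727064848994]
[ 0.215  0.085 -0.099]
[ 0.798 -0.867 -1.643]
[-0.194 -0.032  0.51 ]
-205 5 [-0.045  0.234  2.24   0.035  0.583 -1.82 ] 0.0
-180 5 [-0.032  0.265  2.192  0.032  0.599 -1.804] 0.0
-150 10 [-0.031  0.273  2.194  0.074  0.505 -1.84 ] 0.0
-120 15 [-0.031  0.286  2.196  0.135  0.406 -1.895] 0.0
-80 20 [-0.025  0.316  2.18   0.226  0.31  -1.976] 0.0
-50 25 [-0.024  0.34   2.182  0.419  0.208 -2.164] 0.0
-50 30 [-0.037  0.339  2.242  1.156  0.116 -2.909] 0.0
-20 25 [-0.011  0.373  2.122  0.352  0.23  -2.085] 0.0
-20 30 [-0.022  0.37   2.183  0.933  0.123 -2.672] 0.0
10 25 [-0.     0.406  2.061  0.299  0.255 -2.02 ] 0.0
10 30 [-0.01   0.401  2.123  0.742  0.137 -2.47 ] 0.0
```

```bash
python3 - <<'E'
from h import *
np.set_printoptions(precision=1,suppress=True)
for x,z,t in [(-200,105,7),(-200,80,8),(-175,80,8)]: print(x,z,t,*rel(chute2w([x,-3,z]),toolrot(t)))
E
```

```text
-200 105 7 [26.  -2.6  1.6] [ 0.1  2.8 -1.3]
-200 80 8 [50.6 -3.1 -2.7] [ 0.1  1.8 -1.3]
-175 80 8 [54.9 -3.2 22. ] [ 0.1  1.8 -1.3]
```

Emit:
{"op": "drive_tool", "data": {"rows": [13,-1,1,0,2,-1,40,26,-2.6,1.6,0,2.8,-1.3,40,40,-3,-1,0,2,-1.3,40,50.6,-3.1,-2.7,0,1.8,-1.3,40,50.6,-3.1,-2.7,0,1.8,-1.3,40,53,-3.1,10,0,1.8,-1.3,40,54.9,-3.2,22,0,1.8,-1.3,40,54.9,-3.2,22,0,1.8,-1.3,40]}}

```text
clock: 4.92
eef_pos: [458.2, -5.5, 80.5]
tcp_rot: [-0.008, 1.43, 0.17]
contact_force: [0.5, -0.1, 0.1]
opening: 0.405
```

```bash
python3 - <<'E'
from h import *
import cv2
np.set_printoptions(precision=2,suppress=True)
st=r.sense(); print(w2chute(st['eef_pos']),st['qpos'],st['opening'],st['contact_force'],np.degrees((toolrot(8).inv()*Ro.from_euler('xyz',st['tcp_rot'])).as_rotvec()))
f=grab_frame('wrist'); cv2.imwrite('pics/w3.png',f[:,:,::-1])
f=grab_frame('scene')[135:265,240:400]; cv2.imwrite('pics/s3.png',cv2.resize(f[:,:,::-1],None,fx=4,fy=4,interpolation=2))
for x,t in [(-165,9),(-155,10),(-145,11.5),(-135,13),(-125,14.5),(-115,16),(-105,17),(-95,18),(-85,19.5),(-75,20.5)]: print(x,t,*rel(chute2w([x,-2,80]),toolrot(t)))
E
```

```text
[-173.05   -3.16   80.47] [-0.04  0.26  2.2   0.06  0.54 -1.83] 0.4047208310596911 [ 0.47 -0.12  0.09] [-0.14 -0.08 -0.05]
-165 9 [1.35 0.88 9.75] [ 0.13 -1.03  0.02]
-155 10 [ 2.73  0.85 19.66] [ 0.13 -2.03  0.02]
-145 11.5 [ 4.12  0.83 29.56] [ 0.13 -3.53  0.02]
-135 13 [ 5.5   0.81 39.46] [ 0.13 -5.03  0.02]
-125 14.5 [ 6.89  0.79 49.37] [ 0.13 -6.53  0.02]
-115 16 [ 8.28  0.77 59.27] [ 0.13 -8.03  0.02]
-105 17 [ 9.66  0.74 69.17] [ 0.13 -9.03  0.01]
-95 18 [11.05  0.72 79.08] [  0.13 -10.03   0.01]
-85 19.5 [12.44  0.7  88.98] [  0.13 -11.53   0.01]
-75 20.5 [13.82  0.68 98.88] [  0.13 -12.53   0.01]
```

View pics/w3.png

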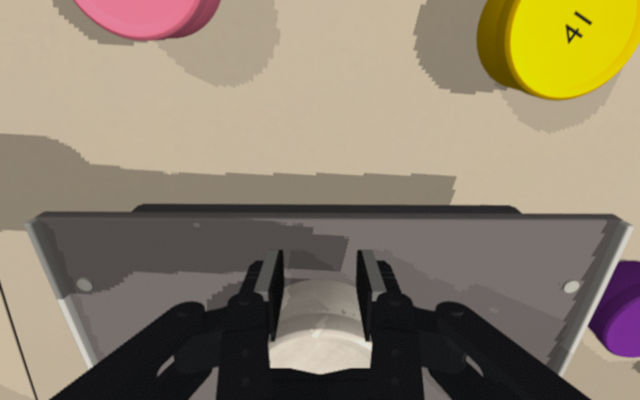

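View pics/s3.png

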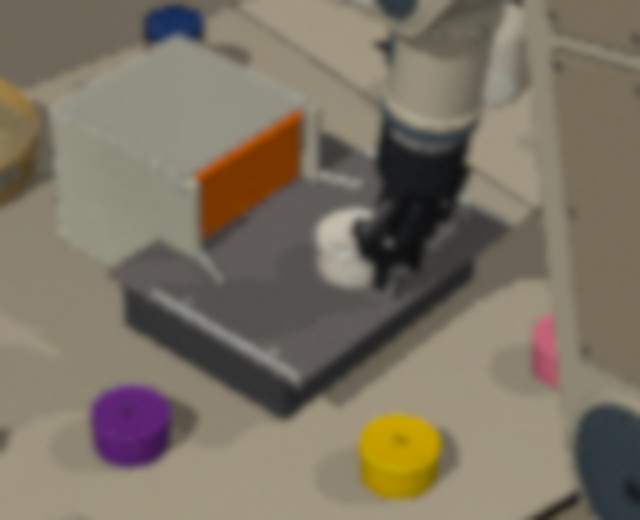

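Emit:
{"op": "drive_tool", "data": {"rows": [1.3,0.5,9.7,0,-1,0,40,2.7,0.8,19.7,0,-2,0,40,4.1,0.8,29.6,0,-3.5,0,40,5.5,0.8,39.5,0,-5,0,40,6.9,0.8,49.4,0,-6.5,0,40,8.3,0.8,59.3,0,-8,0,40,9.7,0.7,69.2,0,-9,0,40,11,0.7,79,0,-10,0,40,12.4,0.7,89,0,-11.5,0,40]}}

```text
clock: 6.15
eef_pos: [545.6, 11.3, 80.1]
tcp_rot: [-0.003, 1.229, 0.176]
contact_force: [0.3, 0.7, 0.7]
opening: 0.4
```

```bash
python3 - <<'E'
from h import *
import cv2
np.set_printoptions(precision=2,suppress=True)
st=r.sense(); print(w2chute(st['eef_pos']),st['qpos'],st['opening'],st['contact_force'])
f=grab_frame('top')[85:285,235:415]; cv2.imwrite('pics/t4.png',cv2.resize(f[:,:,::-1],None,fx=3,fy=3,interpolation=2))
f=grab_frame('scene')[135:265,240:400]; cv2.imwrite('pics/s4.png',cv2.resize(f[:,:,::-1],None,fx=4,fy=4,interpolation=2))
for x,t in [(-75,20.5),(-65,22),(-55,23),(-45,24),(-35,25),(-25,25),(-15,25),(-5,25),(3,25),(8,25)]: print(x,t,*rel(chute2w([x,-1.5,80]),toolrot(t)))
E
```

```text
[-84.05  -2.    80.15] [-0.02  0.32  2.17  0.21  0.32 -1.97] 0.3995087859803774 [0.3  0.7  0.71]
-75 20.5 [3.1  0.51 8.72] [ 0.14 -0.95  0.  ]
-65 22 [ 6.45  0.48 18.14] [ 0.14 -2.45 -0.  ]
-55 23 [ 9.79  0.46 27.57] [ 0.14 -3.45 -0.  ]
-45 24 [13.14  0.44 36.99] [ 0.14 -4.45 -0.  ]
-35 25 [16.48  0.42 46.41] [ 0.14 -5.45 -0.  ]
-25 25 [19.83  0.39 55.84] [ 0.14 -5.45 -0.  ]
-15 25 [23.17  0.37 65.26] [ 0.14 -5.45 -0.  ]
-5 25 [26.52  0.35 74.68] [ 0.14 -5.45 -0.  ]
3 25 [29.2   0.33 82.22] [ 0.14 -5.45 -0.  ]
8 25 [30.87  0.32 86.93] [ 0.14 -5.45 -0.  ]
```

View pics/t4.png

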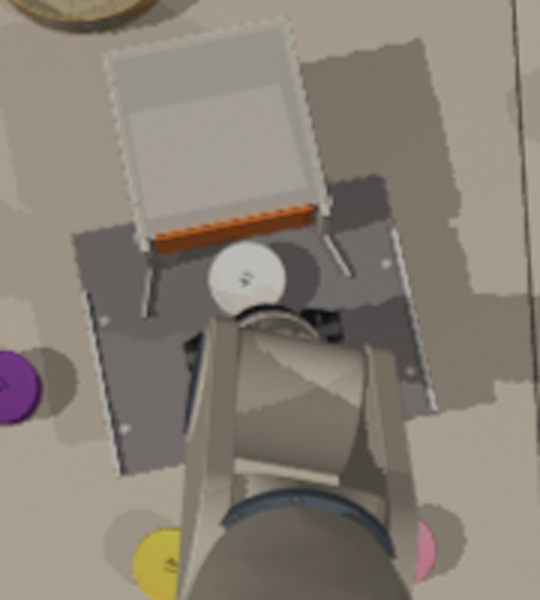

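View pics/s4.png

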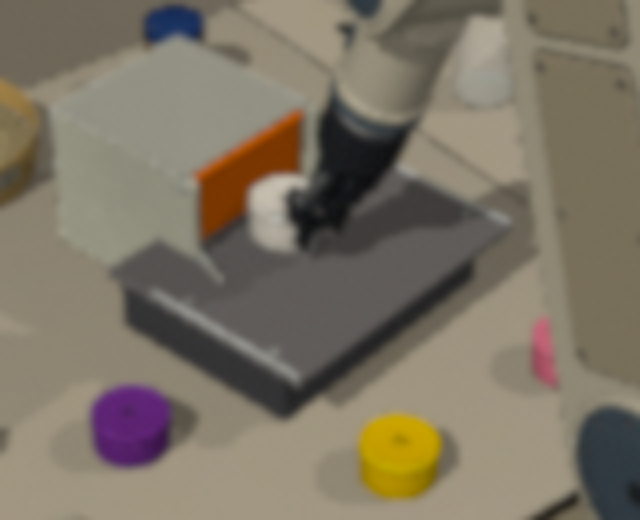

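```bash
python3 - <<'E'
from h import *
np.set_printoptions(precision=1,suppress=True)
c=cam('top')
print(w2chute(pix2w(c,235+247/3-.3,85+277/3-.3,108)), [w2chute(pix2w(c,235+u/3-.3,85+v/3-.3,z)) for u,v,z in [(153,252,74),(153,238,144),(314,208,144),(146,316,80),(350,275,80)]])
E
```

```text
[-48.   -1.7 108. ] [array([-0.6, 75.9, 74. ]), array([ -5.5,  71.8, 144. ]), array([ -8. , -69.3, 144. ]), array([-58.5,  93.2,  80. ]), array([-59.2, -93.6,  80. ])]
```

Emit:
{"op": "drive_tool", "data": {"rows": [3.1,0.5,8.7,0,-1,0,40,6.5,0.5,18.1,0,-2.4,0,40,9.8,0.5,27.6,0,-3.4,0,40,13.1,0.4,37,0,-4.5,0,40,16.5,0.4,46.4,0,-5.5,0,40,19.8,0.4,55.8,0,-5.5,0,40,23.2,0.4,65.3,0,-5.5,0,40]}}

```text
clock: 7.12
eef_pos: [614.3, 24.0, 80.0]
tcp_rot: [-0.002, 1.134, 0.176]
contact_force: [0.5, 0.0, -0.2]
opening: 0.404
```

```bash
python3 - <<'E'
from h import *
import cv2
np.set_printoptions(precision=2,suppress=True)
st=r.sense(); print(w2chute(st['eef_pos']),st['qpos'],st['opening'],st['contact_force'])
f=grab_frame('top')[85:285,235:415]; cv2.imwrite('pics/t5.png',cv2.resize(f[:,:,::-1],None,fx=3,fy=3,interpolation=2))
f=grab_frame('scene')[135:265,240:400]; cv2.imwrite('pics/s5.png',cv2.resize(f[:,:,::-1],None,fx=4,fy=4,interpolation=2))
for x,t in [(-9,25),(-3,25),(3,25),(8,25)]: print(x,t,*rel(chute2w([x,-1.5,80]),toolrot(t)))
E
```

```text
[-14.17  -1.52  80.04] [-0.01  0.39  2.1   0.34  0.23 -2.07] 0.40427462711651463 [ 0.47  0.   -0.19]
-9 25 [2.21 0.11 3.68] [0.16 0.13 0.01]
-3 25 [4.76 0.1  9.11] [0.16 0.13 0.01]
3 25 [ 7.3   0.08 14.54] [0.16 0.13 0.01]
8 25 [ 9.43  0.07 19.07] [0.16 0.13 0.01]
```

View pics/t5.png

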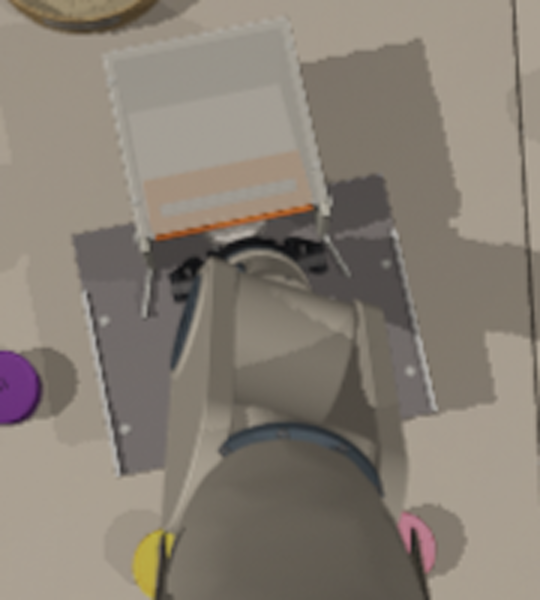

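View pics/s5.png

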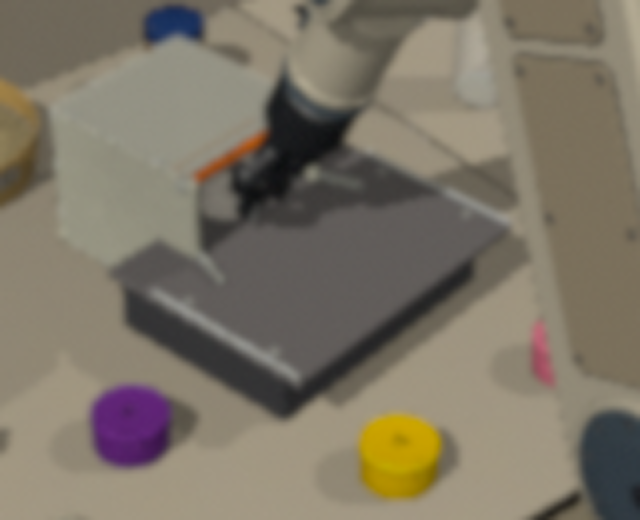

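Emit:
{"op": "drive_tool", "data": {"rows": [2.2,0,3.7,0,0,0,40,4.8,0,9.1,0,0,0,40,4.8,0,9.1,0,0,0,40]}}

```text
clock: 7.6
eef_pos: [625.9, 26.0, 80.1]
tcp_rot: [-0.003, 1.132, 0.176]
contact_force: [0.0, 0.0, 1.1]
opening: 0.398
```

Emit:
{"op": "drive_tool", "data": {"rows": [1.3,0,2.7,0,0,0,40,2.5,0,5.4,0,0,0,40,2.5,0,5.4,0,0,0,40]}}

```text
clock: 7.98
eef_pos: [632.0, 27.0, 80.2]
tcp_rot: [-0.004, 1.131, 0.176]
contact_force: [-0.1, -0.7, -0.6]
opening: 0.399
```

```bash
python3 - <<'E'
from h import *
import cv2
np.set_printoptions(precision=2,suppress=True)
st=r.sense(); print(w2chute(st['eef_pos']),st['qpos'],st['opening'],st['contact_force'])
f=grab_frame('top')[85:285,235:415]; cv2.imwrite('pics/t6.png',cv2.resize(f[:,:,::-1],None,fx=3,fy=3,interpolation=2))
for x,t in [(8,25),(-30,25),(-70,25),(-100,20)]: print(x,t,*rel(chute2w([x,-1.5,80]),toolrot(t)))
E
```

```text
[ 3.76 -1.66 80.2 ] [ 0.    0.41  2.06  0.31  0.25 -2.03] 0.3988690215536549 [-0.11 -0.73 -0.61]
8 25 [2.02 0.13 3.88] [0.16 0.17 0.02]
-30 25 [-14.14   0.23 -30.51] [0.16 0.17 0.02]
-70 25 [-31.15   0.33 -66.71] [0.16 0.17 0.02]
-100 20 [-43.9    0.4  -93.86] [0.16 5.17 0.02]
```

View pics/t6.png

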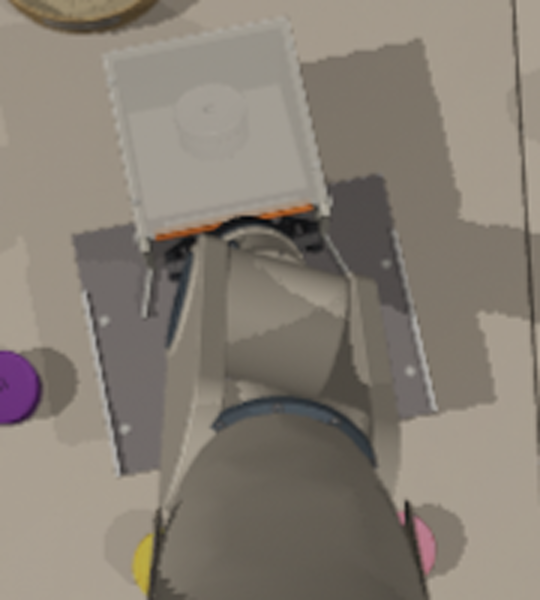

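The tin can be seen through the roof at the bottom of the chute, at crop (211, 115). Now I'll retract straight back.

Emit:
{"op": "drive_tool", "data": {"rows": [-4,0,-9,0,0,0,40,-9,0,-19,0,0,0,40,-14,0.2,-30.5,0,0,0,40,-22,0.3,-48,0,1,0,40,-31,0.3,-66.7,0,2,0,40,-38,0.4,-80,0,3.5,0,40,-44,0.4,-94,0,5,0,40,-84,0.4,-130,0,7,0,40,-124,0.4,-165,0,9,0,40,-124,0.4,-165,0,9,0,40]}}

```text
clock: 9.28
eef_pos: [430.0, -8.9, 123.2]
tcp_rot: [-0.007, 1.289, 0.172]
contact_force: [-0.2, 0.0, 0.6]
opening: 0.399
```

```bash
python3 - <<'E'
from h import *
import cv2
np.set_printoptions(precision=2,suppress=True)
st=r.sense(); print(w2chute(st['eef_pos']),st['contact_force'])
f=grab_frame('top'); cv2.imwrite('pics/t7f.png',f[:,:,::-1]);f=f[85:285,235:415]; cv2.imwrite('pics/t7.png',cv2.resize(f[:,:,::-1],None,fx=3,fy=3,interpolation=2))
f=grab_frame('scene')[135:265,240:400]; cv2.imwrite('pics/s7.png',cv2.resize(f[:,:,::-1],None,fx=4,fy=4,interpolation=2))
E
```

```text
[-201.4    -1.59  123.17] [-0.16  0.01  0.57]
```

View pics/t7.png

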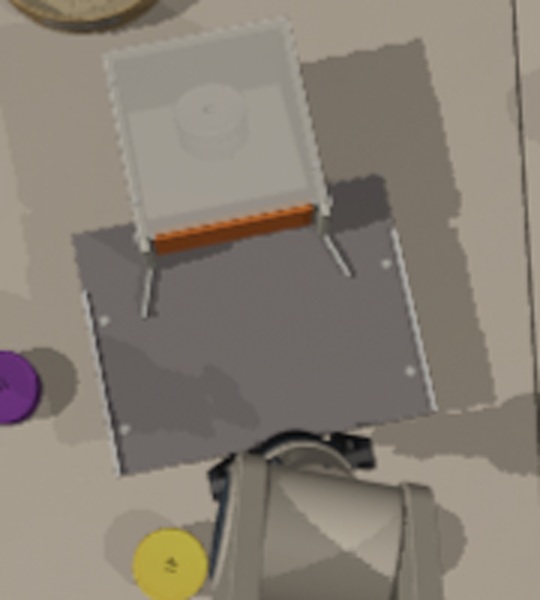

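View pics/s7.png

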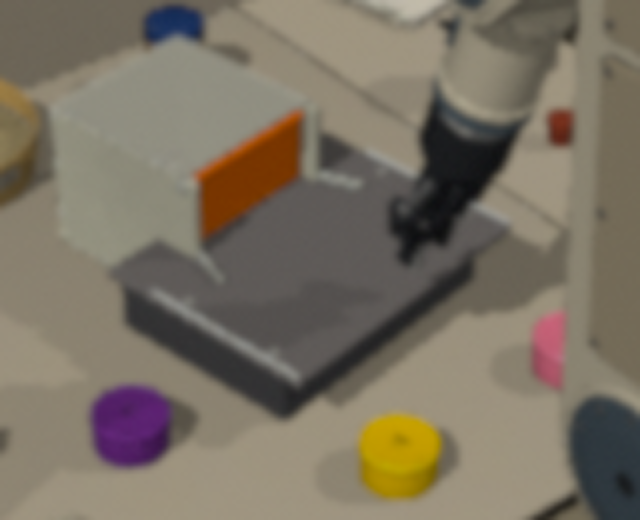

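View pics/t7f.png

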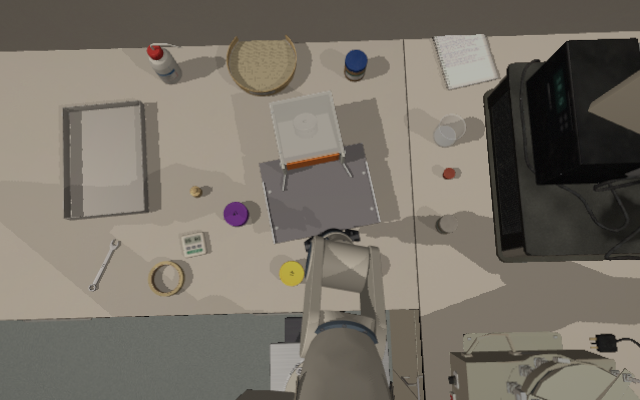

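The flap hangs shut exactly as it did at the start, and the tin rests at the end wall. The bystanders that are in view haven't moved, and the robot is touching nothing.

```bash
python3 -c "
from rig import sign_off; print(sign_off())"
```

```text
the job is handed in; nothing more can be done
None
```

The tin is down the chute and the flap is shut behind it. I pushed the tin with the fingers 40% open, tilting them to 25° at the mouth. It went through the flap and over the slide edge, and then I drew the fingers straight back.

**Last checks:**
- **Tin and flap:** the pictures show the tin at the bottom of the slide and the flap hanging as it did at the start.
- **Robot:** the fingers were clear, with readings under 1 N. It finished at about 9.4 s of the 48 s allowed.
- **Bystanders:** the jar, weight, stopper, beaker, timer and the purple and yellow look-alikes are where they were. The arm hid the pink one in the last top view, but the part showing in the scene view had not moved.

**What disagreed:**
- **First approach:** at 32° of tilt the wrist came close to its limit and stopped about 30 mm too high, touching nothing. I fitted a model of the arm and used smaller tilts instead.
- **Chute position:** the camera views disagreed by about 3 mm along the chute. I allowed for this in the push depth.

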